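# Probe the drying stand's hole and fit the matching post

## Task

The mask-drying stand has lost one of its two posts, and its blind hole may be shallow, medium or deep. Take the depth rod from its holder, lower it gently into the hole until it presses lightly on the bottom for a moment, and put it back upright, fully down in its holder. Then lower (do not drop) into the hole, fully home and upright, the one loose post from the rack whose top will stand level with the stand's fixed post; leave the other two posts standing in their wells, let go, and do not push the things lying around.

Things in the scene. Friction and masses are not known exactly. Their poses are not given: they have to be found in the camera images.
- rod_center (a point): the depth rod: a round steel rod 12 mm in diameter and 150 mm long with a wider head (20 mm across, the top 14 mm), standing upright in its holder at the start. This point is on its axis half-way up, 75 mm above its flat lower end (1 mm chamfer); z points to the head.
- rod: the same rod, but at the centre of its lower end (the end that probes); at the start it is 15 mm above the table.
- holder_hole (a point): centre of the mouth of the rod's holder, a fixed grey block 56 x 56 mm and 45 mm tall; its round hole is 13.6 mm wide and 30 mm deep, z up.
- stand: fixed wooden mask-drying stand, a block 140 mm (its x) x 200 mm (its y) x 50 mm tall; origin at the centre of its underside, z up. On top, at its y = -55 mm, stands a fixed post 12 mm thick and 60 mm high; at its y = +55 mm is the empty blind hole.
- stand_hole (a point): centre of the mouth of the stand's blind hole, on the block's top, 50 mm above the table. Hole 13.6 mm wide, upright, with a hard floor 16, 28 or 40 mm below the mouth: which of these is not known and changes from one start to the next. The floor may be stepped, and then the higher part counts: the rod and the posts are equally thick and rest on the same part.
- stand_post_top (a point): centre of the top of the stand's fixed post, 110 mm above the table (60 mm above the block).
- rack: fixed pale wooden rack, 60 mm (its x) x 200 mm (its y) x 40 mm tall, origin at the centre of its underside. Three round wells in its top, at its y = -65, 0 and +65 mm, each 13.6 mm wide and 15 mm deep, hold the three loose posts upright in any order.
- post_short_center (a point): the short loose post: a plain wooden dowel 12 mm in diameter, 76 mm long, upright in the rack with its foot 25 mm above the table. This point is on its axis half-way up, 38 mm above its foot; z along the axis, up at the start.
- post_short_top (a point): centre of the flat top of the short post.
- post_short: the short post, origin at the centre of its foot (lower end, 1 mm chamfer), z along the axis.
- post_middle_center (a point): the middle loose post: a plain wooden dowel 12 mm in diameter, 88 mm long, upright in the rack with its foot 25 mm above the table. This point is on its axis half-way up, 44 mm above its foot; z along the axis, up at the start.
- post_middle_top (a point): centre of the flat top of the middle post.
- post_middle: the middle post, origin at the centre of its foot (lower end, 1 mm chamfer), z along the axis.
- post_long_center (a point): the long loose post: a plain wooden dowel 12 mm in diameter, 100 mm long, upright in the rack with its foot 25 mm above the table. This point is on its axis half-way up, 50 mm above its foot; z along the axis, up at the start.
- post_long_top (a point): centre of the flat top of the long post.
- post_long: the long post, origin at the centre of its foot (lower end, 1 mm chamfer), z along the axis.
- paint_big: big blue paint bottle, 48 mm across, 125 mm tall; not part of the job, origin at the centre of its underside.
- paint_small: small black paint bottle, 34 mm across, 85 mm tall; not part of the job, origin at the centre of its underside.
- cup: red plastic cup, 92 mm across, 118 mm tall; not part of the job, origin at the centre of its underside.
- mask: white eye mask lying flat, about 85 x 170 x 10 mm; not part of the job, origin at the centre of its underside.
- phone: phone lying flat, 147 x 72 x 12 mm; not part of the job, origin at the centre of its underside.
- brush: paint brush lying flat, 190 mm long; not part of the job, origin at the centre of its underside.
- beads: open bead box 120 x 170 x 35 mm; not part of the job, origin at the centre of its underside.
Things that resemble listed ones, but are neither listed nor needed, are in the scene too. There is more than one size of the stand; the job needs the larger. Of the things that look like the part that bears holder_hole, take the one that is farthest to the robot's left at the start.

How it is judged:
On the way, in this order (a step that is already met when the one before it is completed fails the run):
1. the depth rod, held by the gripper, stands in the stand's hole and presses on its bottom (0.6 N or more, at least 12 mm deep, nearly still, for 0.1 s) (horizontal distance between rod and stand_hole below 0.005 m and z of rod in the frame of stand_hole below -0.012 m and angle between rod's own z axis and vertical below 0.14 rad and contact force between rod and stand above 0.6 N and linear speed of rod below 0.01 m/s and contact force between the fingers and rod above 0.5 N), for 0.1 s.
2. the depth rod is back in its holder, fully down, upright and released (horizontal distance between rod and holder_hole below 0.005 m and z of rod in the frame of holder_hole below -0.024 m and angle between rod's own z axis and vertical below 0.14 rad and contact force between the fingers and rod below 0.1 N), for 0.2 s.
At the end, for the whole second after the job is handed in: One post stands released, still and upright (8 degrees) in the stand's hole (5 mm), its top level with the fixed post's within 4 mm; the other two are within 25 mm of where they stood in the rack; the rod is upright in its holder, at least 24 mm down (all of step 2 and ((horizontal distance between post_short and stand_hole below 0.005 m and z of post_short in the frame of stand_hole below -0.01 m and angle between post_short's own z axis and vertical below 0.14 rad and z of post_short_top in the frame of stand_post_top between -0.004 and 0.004 m and linear speed of post_short below 0.01 m/s and distance of each of post_middle_center, post_long_center from where it was at the start of the episode below 0.025 m and contact force between the fingers and post_short below 0.1 N) or (horizontal distance between post_middle and stand_hole below 0.005 m and z of post_middle in the frame of stand_hole below -0.01 m and angle between post_middle's own z axis and vertical below 0.14 rad and z of post_middle_top in the frame of stand_post_top between -0.004 and 0.004 m and linear speed of post_middle below 0.01 m/s and distance of each of post_short_center, post_long_center from where it was at the start of the episode below 0.025 m and contact force between the fingers and post_middle below 0.1 N) or (horizontal distance between post_long and stand_hole below 0.005 m and z of post_long in the frame of stand_hole below -0.01 m and angle between post_long's own z axis and vertical below 0.14 rad and z of post_long_top in the frame of stand_post_top between -0.004 and 0.004 m and linear speed of post_long below 0.01 m/s and distance of each of post_short_center, post_middle_center from where it was at the start of the episode below 0.025 m and contact force between the fingers and post_long below 0.1 N))); the robot touches nothing.
It fails at once if the depth rod or a post is pressed on the stand with more than 35 N (contact force between any of rod, post_short, post_middle, post_long and stand above 35 N).
It fails at once if the rod or a post is let go and falls down the stand's or the holder's hole (faster than 0.3 m/s) ((horizontal distance between post_short and stand_hole below 0.006 m and z of post_short in the frame of stand_hole below -0.004 m and linear speed of post_short above 0.3 m/s and contact force between the fingers and post_short below 0.1 N) or (horizontal distance between post_middle and stand_hole below 0.006 m and z of post_middle in the frame of stand_hole below -0.004 m and linear speed of post_middle above 0.3 m/s and contact force between the fingers and post_middle below 0.1 N) or (horizontal distance between post_long and stand_hole below 0.006 m and z of post_long in the frame of stand_hole below -0.004 m and linear speed of post_long above 0.3 m/s and contact force between the fingers and post_long below 0.1 N) or (horizontal distance between rod and holder_hole below 0.006 m and z of rod in the frame of holder_hole below -0.004 m and linear speed of rod above 0.3 m/s and contact force between the fingers and rod below 0.1 N) or (horizontal distance between rod and stand_hole below 0.006 m and z of rod in the frame of stand_hole below -0.004 m and linear speed of rod above 0.3 m/s and contact force between the fingers and rod below 0.1 N)).
It fails at once if a bystander is shoved more than 40 mm (distance of any of paint_big, paint_small, cup, mask, phone, brush, beads from where it was at the start of the episode above 0.04 m).
It also fails if it takes over 72 s, if anything falls off the work surface, if the arm or the gripper's body presses on something with over 40 N, if the wrist force passes 120 N, or if a joint passes its speed limit or range.

## Robot

A 7-joint arm with a two-finger parallel gripper is mounted at the origin on the work surface. World frame = base frame: x ahead of the robot, y to its left, z up, the work surface at z = 0. Lengths are in m, angles in rad, forces in N, time in s.
With the tool pointing down it reaches from about 0.4 to 0.85 m from the base axis. Payload 10.4 kg.
Tool frame: the origin (TCP) lies on the centre line of the jaws, within the pads' length; the fingertips stand 8 mm ahead of it and the grasp point (between the pads) lies 11 mm behind it; z points along the fingers, y is the direction in which the jaws open and shut (so a half turn about z gives the same grasp; the last joint's range is limited). The gripper opens to 85 mm and grips with 20 to 120 N. Pads are 22 mm wide; open, the fingers measure 114 mm over their backs; the gripper's body (76 mm by 85 mm) begins 54 mm behind the grasp point. The pads swing forward as they close: fully open they stand 13 mm farther back than shut.
Start: joints at [1.202, 0.332, -0.065, 1.46, 0.022, 1.35, -0.088], TCP at [0.212, -0.588, 0.239] pointing down, gripper open.
Joint ranges: [-2.6, 2.6], [-0.5, 2.12], [-1.47, 1.34], [0.16, 2.42], [-1.27, 4.41], [0.06, 2.06], [-2.6, 2.6]. Speed limits (rad/s): [2.22, 2.22, 2.79, 2.79, 3.14, 3.14, 3.14].

## Interface

Orientations are given as a unit quaternion [x, y, z, w].
In Python, from workcell import manip gives the robot as it stands.
- The arm moves only by the tool arm_command, never from a script. Its argument "targets" is text: rows parted by semicolons, each of 6 numbers parted by spaces: the shift along the tool's x, y, z in mm, then the turn, a rotation vector about the tool's x, y, z in rad. A call has 1 to 5 rows; each row shifts and turns the commanded pose from where the row before left it, along the tool's axes as they then stand; what a row does not reach is not made up. A row lasts 1/8 s, in which the tool goes at most 62.5 mm and 10.7 degrees, less where a joint would pass 70% of its speed; a pose out of reach is approached as far as the arm can. A call is refused whole if a number of a shift passes 62.5 or a number of a turn 0.188, either way. A call with a gripper value outside its range is refused whole. "grip" is the finger opening in mm, from 0 to 85.4, set as the call begins (left out, the last holds). The fingers move at their own pace and stop on an object; "squeeze" is the grip in N (left out, the last holds). Time passes only in rows, so rows that do not move let the fingers close. It gives the time, the measured TCP pose, the force and the opening at its end, in the units of the state.
- manip.get_obs(): the state, without advancing time (a new reading comes with each control period).
- manip.camera(name): name is "scene" or "top" or "wrist"; returns a dict with "frame" (480x640x3 uint8, red, green, blue), "vertical_fov" (degrees; the focal length in pixels is half the picture's height over the tangent of half this angle, whatever the lens; pixels are square), "cx", "cy" (the principal point, pixels), "rvec" (rotation vector, rad) and "tvec" (3), from world to camera coordinates, as OpenCV has them. Camera axes: x right, y down, z forward; pixel columns grow to the right and rows downward; lengths in m; the calibration is good to about 2 mm. The wrist camera is an equidistant fisheye: a pixel r from the principal point sees the ray r / f radians off the axis. A picture is of the moment at which its call begins. There is no depth.
- manip.hand_in(): hands the job in, once; it reports no verdict.
Trained networks look in a picture, given as the dict that the camera call returned (one of the last four; its "shot" number tells which), for a name from the list of things; names that differ only in an ending like _2 or _b are one class to them, and where a whole thing is asked for, a point or a joint stands for the part that bears it (a point fixed in the world has none). Each returns a list of dicts, best first, with "p" (0 to 1); they miss things now and then, are a little off and sometimes report something else, mostly with a low value. They report only what shows in the picture. A call takes as long as a camera call. They do not tell look-alikes from the thing itself.
- manip.search_frame(picture, name): "xyz" ([x, y, z] in m, in the coordinates of the camera as it stood for that picture, good to about 4 mm: the middle of the surface that is visible of it).
The state is a dict: "clock": time; "joint_pos": joint angles; "joint_velocities": joint speeds; "tau": joint torques, N m; "position": TCP position; "ee_rot": TCP orientation; "ft_force": force on the tool from outside, world axes, zero at the start; "torque": the same for the moment, N m; "grip_width": opening from 0.0 (shut) to 1.0 (fully open).
Only numpy, scipy, OpenCV 4.12 (cv2) and the standard library are available. Lean on these libraries where they do the work, as an engineer would, in place of code of your own. Each camera call takes 0.05 s, during which the arm holds its last target.

## Working session

There is one attempt and no reset: what is moved stays moved. The work goes in short steps, Python scripts to look and compute and a tool call to move; the robot and the scene stay as the last step left them, time stands still between calls to the robot, and variables do not carry over. Pictures are saved under pics/ and viewed, and the job is handed in when it is done.

Besides the shell and the picture viewer there is one more tool, called after ">>>" in YAML: its name, and indented under it one key for each argument. arm_command: Moves the arm, as the interface text tells. Its arguments: {"type":"object","properties":{"targets":{"type":"string"},"grip":{"type":"number"},"squeeze":{"type":"number"}},"required":["targets"]}

```bash
mkdir -p pics; ls
cat > h.py <<'E'
import numpy as np, cv2, json
from scipy.spatial.transform import Rotation as R
from workcell import manip
def cam(n): 
    return manip.camera(n)
def save(c,name):
    cv2.imwrite(f"pics/{name}.png", c["frame"][:,:,::-1])
def ext(c):
    Rm=cv2.Rodrigues(np.array(c["rvec"],float))[0]; t=np.array(c["tvec"],float).ravel()
    return Rm,t
def toworld(c,p):
    Rm,t=ext(c); return Rm.T@(np.array(p)-t)
def f(c): return 240/np.tan(np.radians(c["vertical_fov"])/2)
def ray(c,u,v,fish=False):
    Rm,t=ext(c); F=f(c); x=(u-c["cx"])/F; y=(v-c["cy"])/F
    if fish:
        r=np.hypot(x,y); d=np.array([x/r*np.sin(r),y/r*np.sin(r),np.cos(r)]) if r>1e-9 else np.array([0,0,1.])
    else: d=np.array([x,y,1.])
    d=d/np.linalg.norm(d)
    return -Rm.T@t, Rm.T@d
def at_z(c,u,v,z,fish=False):
    o,d=ray(c,u,v,fish); return o+d*(z-o[2])/d[2]
def proj(c,P,fish=False):
    Rm,t=ext(c); p=Rm@np.array(P)+t; F=f(c)
    if fish:
        r=np.hypot(p[0],p[1]); th=np.arctan2(r,p[2]); s=th/max(r,1e-9); return np.array([c["cx"]+F*s*p[0],c["cy"]+F*s*p[1]])
    return np.array([c["cx"]+F*p[0]/p[2],c["cy"]+F*p[1]/p[2]])
E
python3 - <<'E'
from h import *
np.set_printoptions(precision=4,suppress=True)
o=manip.get_obs(); print(o)
for n in ["scene","top","wrist"]:
    c=cam(n); save(c,n+"0"); Rm,t=ext(c); print(n,c["frame"].shape,c["vertical_fov"],c["cx"],c["cy"],-Rm.T@t, c["shot"])
    for nm in ["rod_center","holder_hole","stand","stand_hole","stand_post_top","rack","post_short_top","post_middle_top","post_long_top"]:
        for d in manip.search_frame(c,nm)[:4]:
            print(nm, round(d["p"],2), toworld(c,d["xyz"]))
E
```

```text
pics
{'clock': 0.0, 'joint_pos': array([ 1.2024,  0.3329, -0.0647,  1.461 ,  0.0216,  1.3499, -0.0885]), 'joint_velocities': array([ 0.0017, -0.002 , -0.    , -0.0001, -0.0009,  0.0011,  0.0013]), 'tau': array([ -0.0003, -62.5454,   0.0489, -39.16  ,   0.0162,   0.0101,
         0.    ]), 'position': array([ 0.2117, -0.5877,  0.2385]), 'ee_rot': array([ 0.9851,  0.172 , -0.0002, -0.0007]), 'ft_force': array([ 0.0817,  0.8177, -0.1981]), 'torque': array([-0.0384,  0.0254, -0.0313]), 'grip_width': 1.001465792757165}
scene (480, 640, 3) 42.64903296208786 315.20615363741666 234.00097476498303 [1.4031 0.606  1.0711] 1
rod_center 0.73 [ 0.5984 -0.1592  0.0485]
rod_center 0.72 [0.4469 0.0424 0.1144]
rod_center 0.26 [ 0.3952 -0.4246  0.0103]
holder_hole 0.96 [ 0.369  -0.0413  0.0379]
holder_hole 0.95 [0.4642 0.0466 0.0407]
stand 0.75 [ 0.6029 -0.1568  0.0529]
stand 0.72 [0.7182 0.1959 0.0327]
stand 0.67 [0.5408 0.2407 0.0841]
stand_hole 0.84 [ 0.6036 -0.1621  0.0468]
stand_hole 0.62 [0.7185 0.1885 0.0364]
stand_hole 0.39 [ 0.3908 -0.1367  0.0463]
stand_post_top 0.9 [0.7143 0.198  0.0356]
sta
[... 587 characters left out ...]
725  0.0507]
holder_hole 0.59 [0.4362 0.0377 0.048 ]
holder_hole 0.32 [0.7175 0.041  0.0756]
stand 0.95 [0.6964 0.1874 0.0356]
stand 0.82 [ 0.5775 -0.1748  0.0539]
stand_hole 0.87 [0.6954 0.1892 0.033 ]
stand_hole 0.7 [0.4365 0.0372 0.1619]
stand_hole 0.61 [ 0.5738 -0.1782  0.054 ]
stand_post_top 0.91 [ 0.5768 -0.1742  0.05  ]
stand_post_top 0.75 [0.6959 0.1899 0.0321]
rack 0.97 [0.5265 0.244  0.0368]
rack 0.67 [0.3693 0.4345 0.0036]
rack 0.17 [0.5465 0.1751 0.1028]
post_middle_top 0.25 [0.4361 0.0382 0.1685]
post_long_top 0.57 [0.5454 0.1747 0.1003]
post_long_top 0.49 [0.5303 0.2366 0.0942]
wrist (480, 640, 3) 65.70646984690485 318.9865612456436 238.0448355433259 [ 0.2893 -0.5594  0.3746] 3
```

View pics/scene0.png

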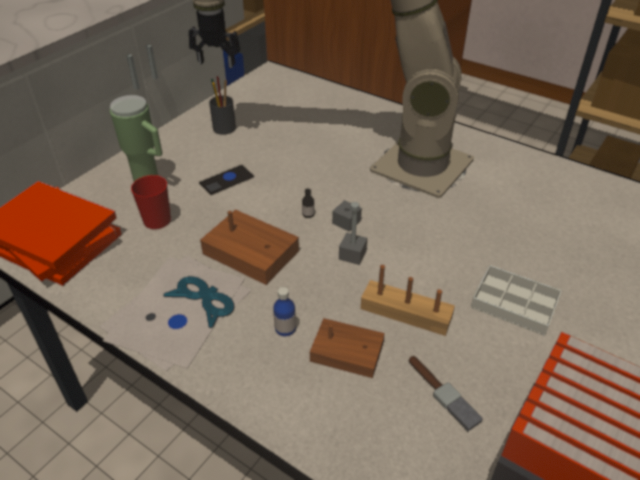

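View pics/top0.png

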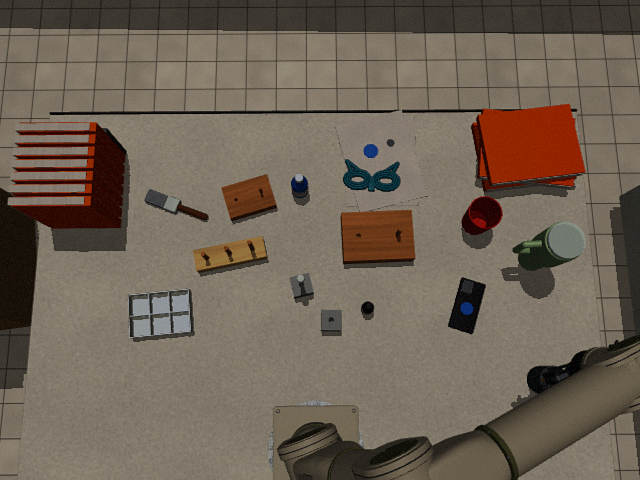

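View pics/wrist0.png

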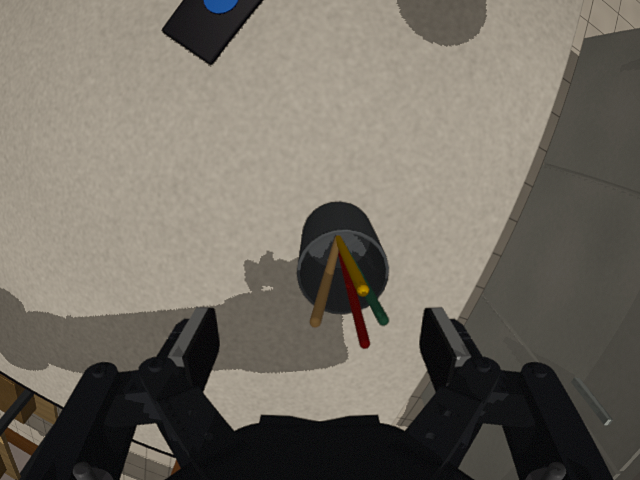

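The scene and top views agree on the layout. The rod's holder is at top (302,288) and is the left one of the two holders. The larger stand is at top (378,237), and the rack is at top (231,254). Their world coordinates differ by about 25 mm, so I'll check both cameras against the known TCP and base.

Run:
```python
from h import *
np.set_printoptions(precision=4,suppress=True)
o=manip.get_obs(); p=o["position"]; Rm=R.from_quat(o["ee_rot"]).as_matrix()
for n in ["scene","top"]:
    c=cam(n); im=c["frame"][:,:,::-1].copy()
    print(n,"rvec",c["rvec"],"origin px",proj(c,[0,0,0]),"tcp",proj(c,p))
    for s in (-1,1):
        q=p+Rm@np.array([0,s*.0425,-.005]); u=proj(c,q); cv2.circle(im,tuple(int(round(v)) for v in u),2,(0,255,0),-1)
    for q in [[0.1,0.1,0],[.1,-.1,0]]:
        u=proj(c,q); cv2.circle(im,tuple(int(round(v)) for v in u),2,(255,0,255),-1)
    u=proj(c,p); x,y=int(np.clip(u[0]-80,0,480)),int(np.clip(u[1]-60,0,360))
    cv2.imwrite(f"pics/chk_{n}.png",cv2.resize(im[y:y+120,x:x+160],None,fx=4,fy=4))
    cv2.imwrite(f"pics/chkf_{n}.png",im)
```

```text
scene rvec [ 1.1914  2.2817 -1.0224] origin px [421.976  164.8704] tcp [216.6343  65.9783]
top rvec [ 2.1066 -2.1206  0.2197] origin px [315.835  449.4274] tcp [563.5531 367.5037]
```

View pics/chk_scene.png

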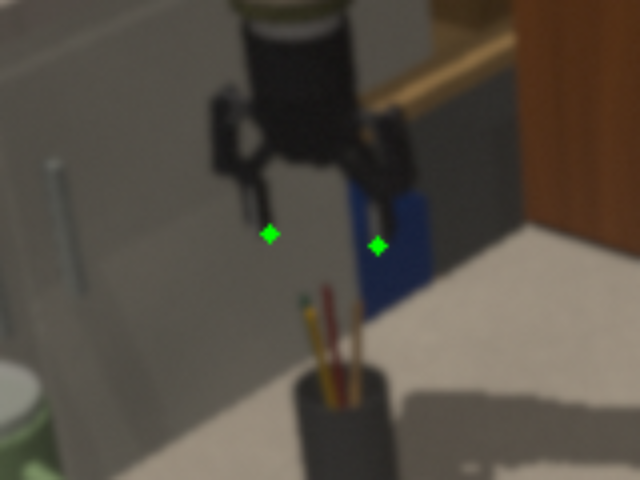

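View pics/chk_top.png

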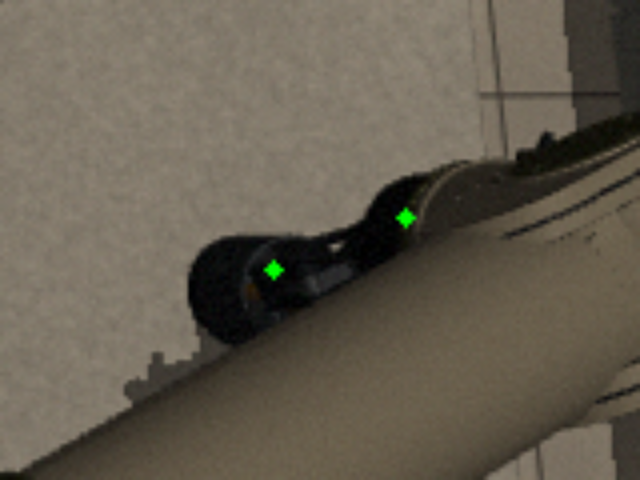

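View pics/chkf_top.png

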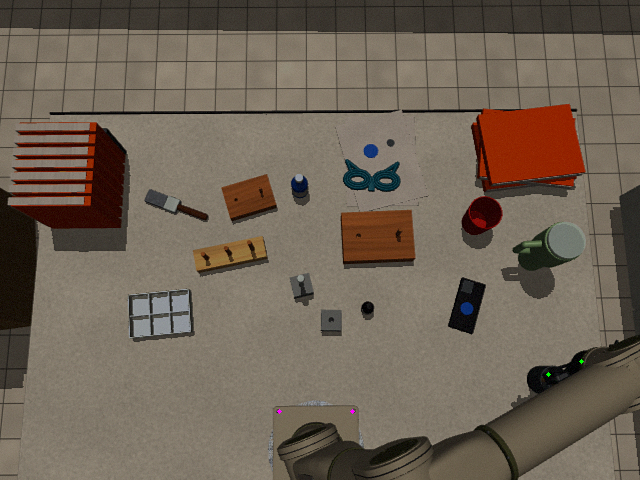

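Run:
```python
from h import *
np.set_printoptions(precision=4,suppress=True)
s=cam("scene"); t=cam("top")
for c,n,(x,y,w,h) in [(s,"s",(190,190,280,160)),(t,"t",(190,200,240,140))]:
    cv2.imwrite(f"pics/z_{n}.png",cv2.resize(c["frame"][y:y+h,x:x+w,::-1],None,fx=800/w if 800/w*h<600 else 600/h,fy=800/w if 800/w*h<600 else 600/h,interpolation=cv2.INTER_CUBIC)); print(800/w)
```

```text
2.857142857142857
3.3333333333333335
```

View pics/z_s.png

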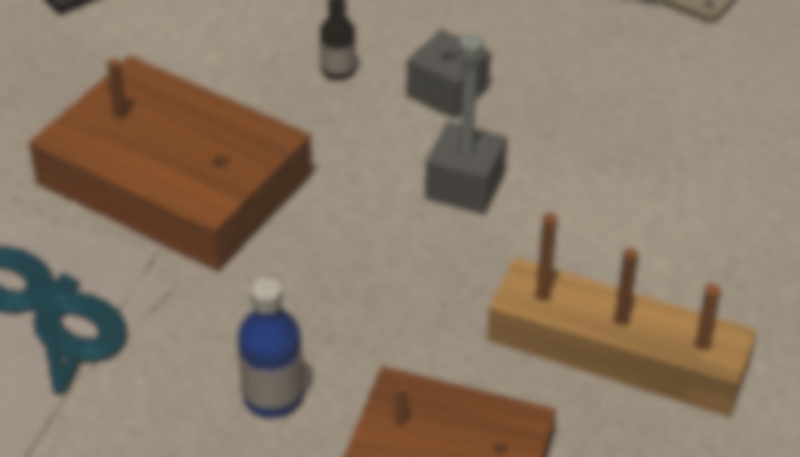

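View pics/z_t.png

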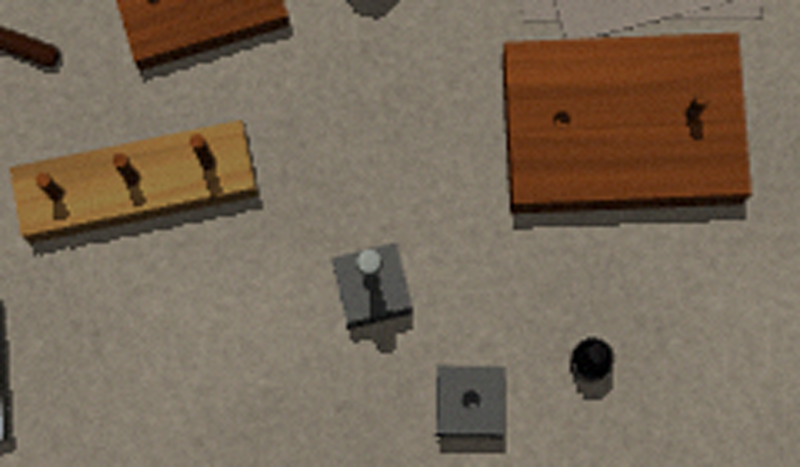

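Run:
```python
from h import *
np.set_printoptions(precision=4,suppress=True)
s=cam("scene"); t=cam("top")
for n,z,a,b in [("hole",.05,(267,246.4),(358.6,235.4)),("rod",.165,(354.9,205),(300.7,278.3)),("long",.125,(382.5,266),(249.4,242.6)),("mid",.113,(410.5,278.6),(226.6,248.3)),("short",.101,(439.2,290.8),(203.2,254.3)),("smallbottle",0.085,(190+337/2.857,190+2/2.857),(190+592/3.333,200+352/3.333))]:
    A=at_z(s,*a,z);B=at_z(t,*b,z)
    o1,d1=ray(s,*a);o2,d2=ray(t,*b)
    M=np.array([[d1@d1,-d1@d2],[d1@d2,-d2@d2]]);k=np.linalg.solve(M,[(o2-o1)@d1,(o2-o1)@d2])
    P1=o1+k[0]*d1;P2=o2+k[1]*d2
    print(n,A,B,"tri",(P1+P2)/2,"gap",np.linalg.norm(P1-P2))
```

```text
hole [ 0.5806 -0.1232  0.05  ] [ 0.5791 -0.1244  0.05  ] tri [ 0.5794 -0.1245  0.0484] gap 0.0002478385134432737
rod [0.4465 0.0397 0.165 ] [0.4409 0.0364 0.165 ] tri [0.4416 0.0366 0.1603] gap 0.0002537330909701531
long [0.5474 0.176  0.125 ] [0.5443 0.1742 0.125 ] tri [0.5449 0.1746 0.1222] gap 0.00023147896268120585
mid [0.5355 0.2396 0.113 ] [0.5316 0.2366 0.113 ] tri [0.5322 0.2377 0.1091] gap 0.0010261014179712032
short [0.5217 0.3027 0.101 ] [0.5179 0.3013 0.101 ] tri [0.5186 0.3018 0.0977] gap 0.0003174859069651036
smallbottle [ 0.3815 -0.1424  0.085 ] [ 0.3778 -0.1415  0.085 ] tri [ 0.3787 -0.1428  0.0828] gap 0.0026475246016226177
```

The two cameras agree to within a few mm on hand-picked points. The hole is at about (0.579,-0.124), the rod at about (0.441,0.037), and the rack holds long, middle, short towards +y. Next I'll square the tool with the world and go to the rod.

>>> arm_command:
  targets: "0 0 -30 0 0 0.173; 0 0 -30 0 0 0.173; 35 -50 0 0 0 0; 35 -50 0 0 0 0; 35 -50 0 0 0 0"
  grip: 45
  squeeze: 40

```text
clock: 2.42
position: [0.3178, -0.4364, 0.2995]
ee_rot: [1.0, -0.0, 0.0, 0.0]
ft_force: [0.7, -0.0, 0.2]
grip_width: 0.528
```

>>> arm_command:
  targets: "35 -50 0 0 0 0; 35 -50 0 0 0 0; 11 -60 0 0 0 0; 11 -60 0 0 0 0; 11 -60 0 0 0 0"

```text
clock: 3.05
position: [0.42, -0.1561, 0.2995]
ee_rot: [1.0, -0.0, 0.0, 0.0]
ft_force: [0.6, 0.3, 0.4]
grip_width: 0.523
```

>>> arm_command:
  targets: "11 -60 0 0 0 0; 11 -60 0 0 0 0; 0 -60 0 0 0 0; 0 0 0 0 0 0; 0 0 0 0 0 0"

```text
clock: 3.68
position: [0.442, 0.0214, 0.2993]
ee_rot: [1.0, -0.0, 0.0, 0.0]
ft_force: [-1.1, -0.5, -0.3]
grip_width: 0.53
```

Run:
```python
from h import *
np.set_printoptions(precision=4,suppress=True)
c=cam("wrist"); save(c,"w1"); Rm,t=ext(c); print(-Rm.T@t, Rm)
o=manip.get_obs(); print(o["position"])
for nm in ["rod_center","holder_hole","stand_hole","post_long_top"]:
    for d in manip.search_frame(c,nm)[:3]: print(nm,round(d["p"],2),toworld(c,d["xyz"]))
print(proj(c,[.441,.0365,.165],True),proj(c,[.579,-.124,.05],True),proj(c,[.5443,.1742,.125],True), proj(c,o["position"],True))
```

```text
[0.5243 0.0222 0.4346] [[ 0.0006 -1.      0.0012]
 [-0.9473 -0.0002  0.3203]
 [-0.3203 -0.0014 -0.9473]]
[0.442  0.0208 0.2993]
rod_center 0.74 [0.4446 0.0382 0.1617]
rod_center 0.42 [0.5197 0.2996 0.0749]
rod_center 0.19 [0.5451 0.1723 0.1032]
holder_hole 0.87 [0.4516 0.0381 0.0445]
holder_hole 0.67 [ 0.357  -0.0437  0.0472]
stand_hole 0.95 [0.6589 0.2132 0.0292]
stand_hole 0.81 [ 0.5795 -0.1572  0.0496]
post_long_top 0.9 [0.545  0.1697 0.1008]
[299.6342 228.2167] [457.1064  72.1983] [145.0911 103.1991] [321.7233 319.8657]
```

View pics/w1.png

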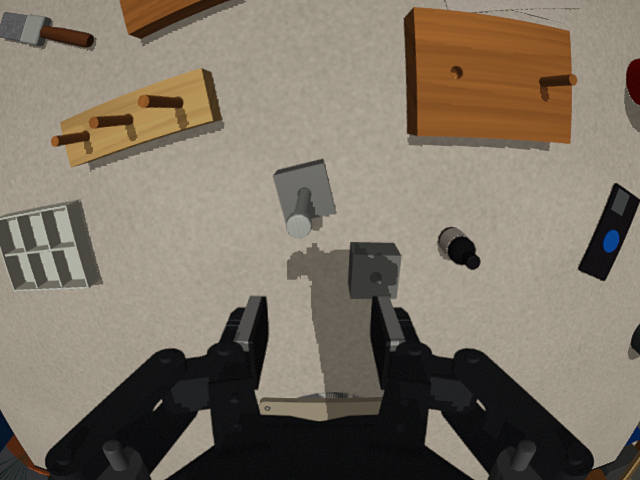

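The wrist view agrees with the earlier estimates: rod head at (299,226), stand hole at (457,72), long post top at (146,101). I'll zoom in to refine them.

Run:
```python
from h import *
im=cv2.imread("pics/w1.png")
a=cv2.resize(im[150:250,260:345],None,fx=6,fy=6,interpolation=cv2.INTER_CUBIC)
b=cv2.resize(im[45:105,420:480],None,fx=5,fy=5,interpolation=cv2.INTER_CUBIC)
d=cv2.resize(im[80:160,40:200],None,fx=5,fy=5,interpolation=cv2.INTER_CUBIC)[:, :800]
cv2.imwrite("pics/w1a.png",a[:600]);cv2.imwrite("pics/w1b.png",b);cv2.imwrite("pics/w1d.png",d)
```

```text
(no output)
```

View pics/w1a.png

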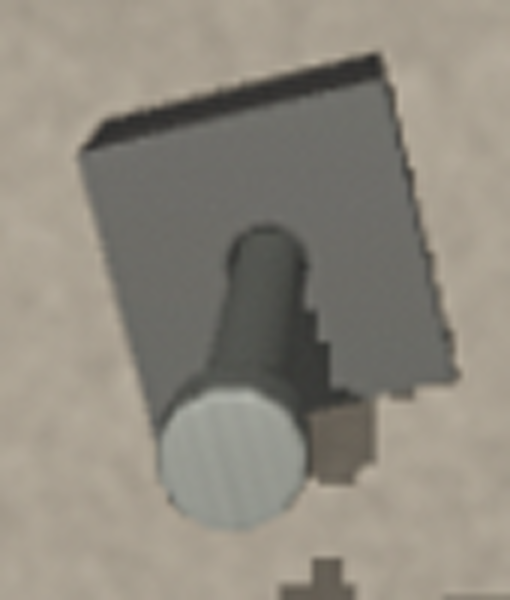

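View pics/w1b.png

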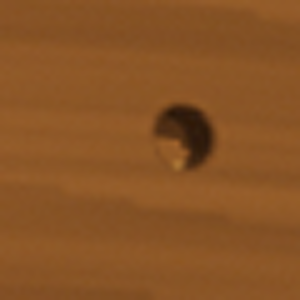

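View pics/w1d.png

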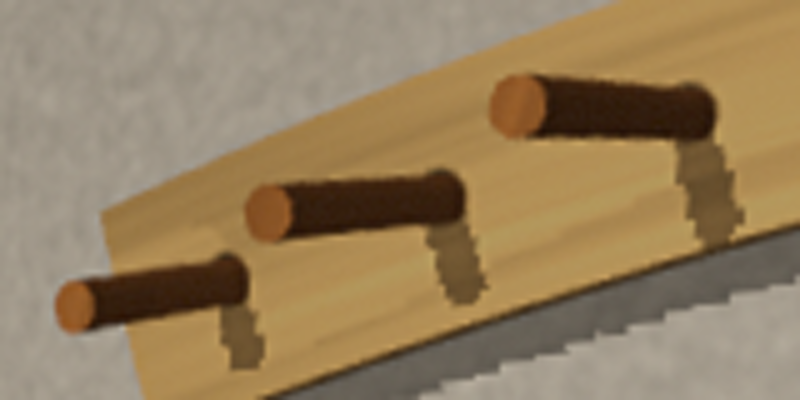

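Run:
```python
from h import *
np.set_printoptions(precision=4,suppress=True)
c=cam("wrist"); print(manip.get_obs()["position"])
for n,u,v,z in [("rod",298.3,225.6,.165),("hole",456.6,72,.05),("long",143.4,100.8,.125),("mid",93.4,122,.113),("short",54.6,140.8,.101)]:
    print(n,at_z(c,u,v,z,True))
# holder hole rim
print("holder", at_z(c,260+268/6-.4,150+262/6-.4,.045,True))
```

```text
[0.442  0.0211 0.2992]
rod [0.4431 0.0371 0.165 ]
hole [ 0.5788 -0.1239  0.05  ]
long [0.5469 0.1752 0.125 ]
mid [0.5342 0.2391 0.113 ]
short [0.5212 0.3027 0.101 ]
holder [0.4431 0.037  0.045 ]
```

>>> arm_command:
  targets: "1 -16 0 0 0 0; 0 0 30 0 0 0; 0 0 30 0 0 0; 0 0 0 0 0 0; 0 0 0 0 0 0"

```text
clock: 4.6
position: [0.4435, 0.0385, 0.2405]
ee_rot: [1.0, 0.0, 0.001, -0.0]
ft_force: [-0.0, -0.5, 1.4]
grip_width: 0.528
```

Run:
```python
from h import *
np.set_printoptions(precision=4,suppress=True)
c=cam("wrist"); save(c,"w2"); print(manip.get_obs()["position"])
cv2.imwrite("pics/w2a.png",cv2.resize(c["frame"][180:420,200:440,::-1],None,fx=2.4,fy=2.4,interpolation=cv2.INTER_CUBIC))
print(proj(c,[.443,.037,.165],True))
```

```text
[0.4437 0.0384 0.2407]
[322.309  256.1027]
```

View pics/w2a.png

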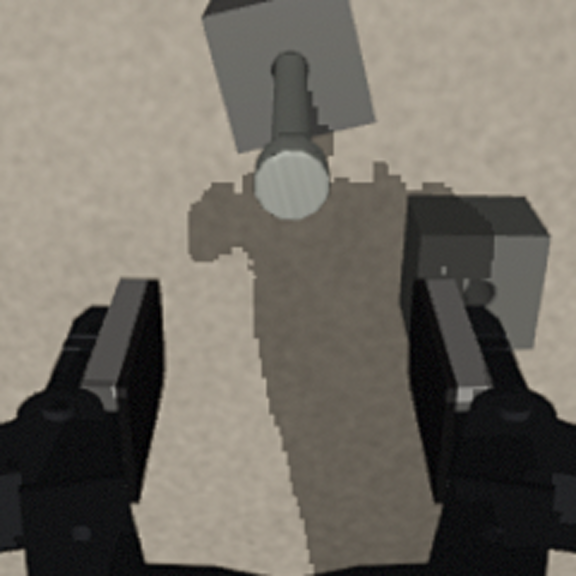

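The head is centred between the jaws at (321,257) in the full picture. Descending to grip about 43 mm below the head top.

>>> arm_command:
  targets: "0 1 45 0 0 0; 0 0 45 0 0 0; 0 0 40 0 0 0; 0 0 0 0 0 0; 0 0 0 0 0 0"

```text
clock: 5.28
position: [0.4443, 0.0372, 0.1113]
ee_rot: [1.0, -0.0, 0.001, -0.0]
ft_force: [0.9, 0.3, 1.0]
grip_width: 0.526
```

>>> arm_command:
  targets: "0 0 0 0 0 0; 0 0 0 0 0 0; 0 0 0 0 0 0; 0 0 0 0 0 0; 0 0 0 0 0 0"
  grip: 5
  squeeze: 40

```text
clock: 5.9
position: [0.4445, 0.0373, 0.1109]
ee_rot: [1.0, -0.0, 0.002, -0.0]
ft_force: [1.2, 1.9, 6.5]
grip_width: 0.127
```

>>> arm_command:
  targets: "0 0 -10 0 0 0; 0 0 -20 0 0 0; 0 0 -30 0 0 0; 0 0 -40 0 0 0; 0 0 0 0 0 0"

```text
clock: 6.52
position: [0.4444, 0.0371, 0.2125]
ee_rot: [1.0, -0.0, 0.003, 0.0]
ft_force: [0.6, 0.6, -2.5]
grip_width: 0.13
```

Run:
```python
from h import *
np.set_printoptions(precision=4,suppress=True)
o=manip.get_obs(); print(o["position"],o["ft_force"],o["grip_width"])
c=cam("wrist"); save(c,"w3"); s=cam("scene"); save(s,"s3")
cv2.imwrite("pics/s3a.png",cv2.resize(s["frame"][120:300,270:470,::-1],None,fx=3,fy=3,interpolation=cv2.INTER_CUBIC))
```

```text
[0.4444 0.0371 0.2125] [ 0.5515  0.6403 -2.4521] 0.13039836511191302
```

View pics/w3.png

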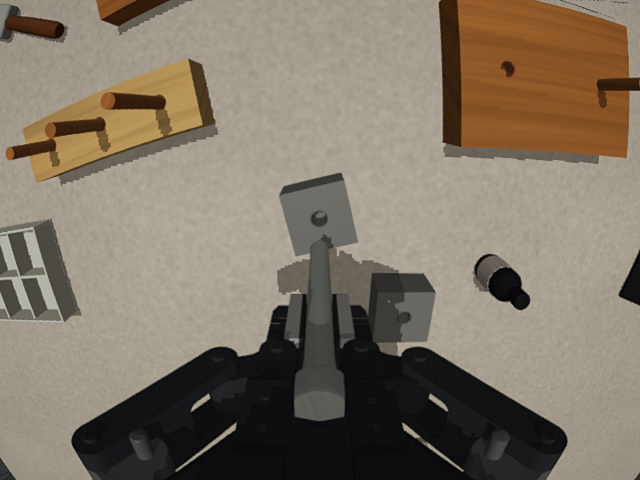

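View pics/s3a.png

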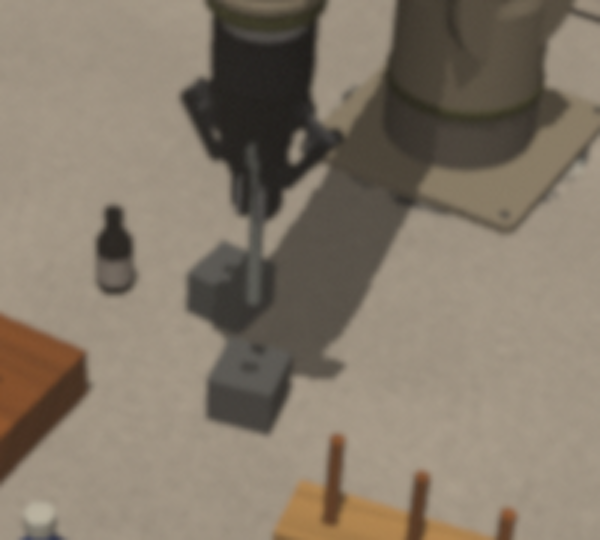

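Run:
```python
from h import *
np.set_printoptions(precision=4,suppress=True)
c=cam("wrist"); p=manip.get_obs()["position"]; print(p)
im=cv2.resize(c["frame"][180:440,250:400,::-1],None,fx=2.3*2,fy=2.3*2,interpolation=cv2.INTER_CUBIC)
S=4.6
def dr(P,col):
    u=proj(c,P,True); q=(u+.5-[250,180])*S; cv2.circle(im,tuple(int(round(v)) for v in q),1,col,-1)
th=np.linspace(0,2*np.pi,60)
for dx,col in [(-.0015,(0,255,0)),(0.0015,(255,0,255))]:
  for a in th:
    dr([p[0]+dx+.006*np.cos(a),p[1]+.006*np.sin(a),.1165],col)
    dr([p[0]+dx+.010*np.cos(a),p[1]+.010*np.sin(a),.2665],col)
cv2.imwrite("pics/w3b.png",im[:600]); cv2.imwrite("pics/w3c.png",im[600:])
hc=at_z(c,319.5,217.5,.045,True); print(hc)
```

```text
[0.4424 0.0368 0.2088]
[0.4419 0.0367 0.045 ]
```

View pics/w3b.png

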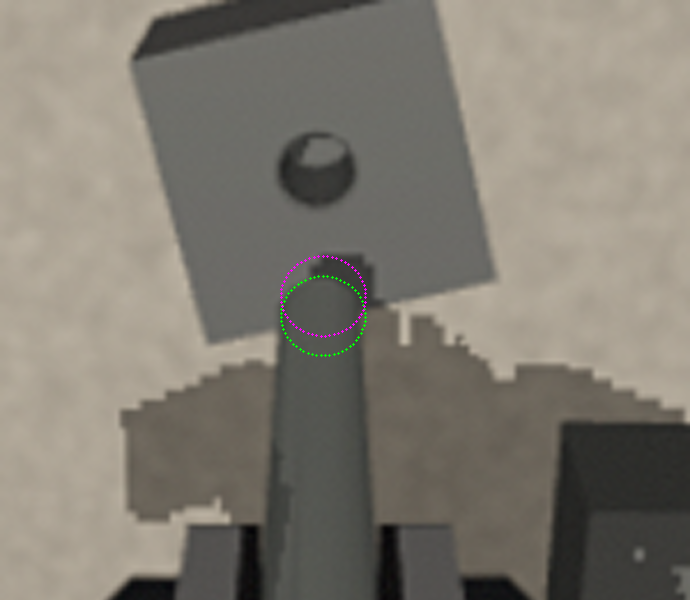

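View pics/w3c.png

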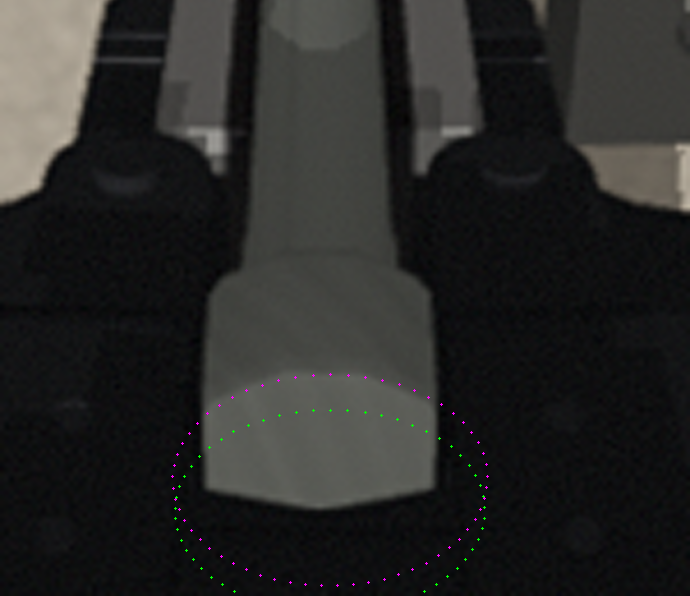

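Run:
```python
from h import *
np.set_printoptions(precision=4,suppress=True)
o=manip.get_obs(); p=o["position"]; print(p, R.from_quat(o["ee_rot"]).as_matrix()[:,2])
c=cam("scene"); 
S=8; x0,y0=325,155
im=cv2.resize(c["frame"][y0:y0+75,x0:x0+60,::-1],None,fx=S,fy=S,interpolation=cv2.INTER_CUBIC)
def dr(P,col):
    u=proj(c,P); q=(u+.5-[x0,y0])*S; cv2.circle(im,tuple(int(round(v)) for v in q),1,col,-1)
for z in np.linspace(.113,.263,40): dr([.442,.037,z],(0,255,0))
for k in np.linspace(0,1,40): dr([.442-.02*k,.037,.113+.15*k],(255,0,255))
cv2.imwrite("pics/s4.png",im)
```

```text
[0.4424 0.0368 0.2088] [-0.001  -0.0003 -1.    ]
```

View pics/s4.png

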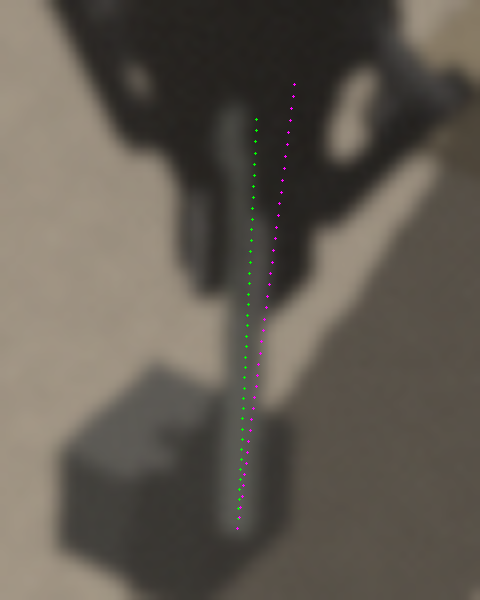

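```bash
cat >> h.py <<'E'
def overlay(c,base,axis,L,r,fish,x0,y0,w,h,S,name,head=True,extra=None):
    im=cv2.resize(c["frame"][y0:y0+h,x0:x0+w,::-1],None,fx=S,fy=S,interpolation=cv2.INTER_CUBIC)
    a=np.array(axis,float);a/=np.linalg.norm(a)
    e1=np.cross(a,[0,1,0]);e1/=np.linalg.norm(e1);e2=np.cross(a,e1)
    rings=[(0,r),(L,r)] if not head else [(0,r),(L-.014,r),(L-.014,.010),(L,.010)]
    for d,rr in rings:
        for th in np.linspace(0,2*np.pi,60):
            P=np.array(base)+a*d+rr*(np.cos(th)*e1+np.sin(th)*e2)
            q=(proj(c,P,fish)+.5-[x0,y0])*S; cv2.circle(im,tuple(int(round(v)) for v in q),1,(0,255,0),-1)
    cv2.imwrite(f"pics/{name}.png",im)
E
python3 - <<'E'
from h import *
c=cam("wrist")
g=np.array([.4424,.0368,.2088+.011])
for nm,t in [("t0",0),("tp4",.07),("tm4",-.07)]:
    a=np.array([np.sin(t),0,np.cos(t)]); base=g-a*.107
    overlay(c,base,a,.15,.006,True,250,200,140,240,2.5,"w4"+nm)
ims=[cv2.imread(f"pics/w4{n}.png")[:, 50:300] for n in ("tm4","t0","tp4")]
cv2.imwrite("pics/w4.png",np.hstack(ims))
E
```

```text
(no output)
```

View pics/w4.png

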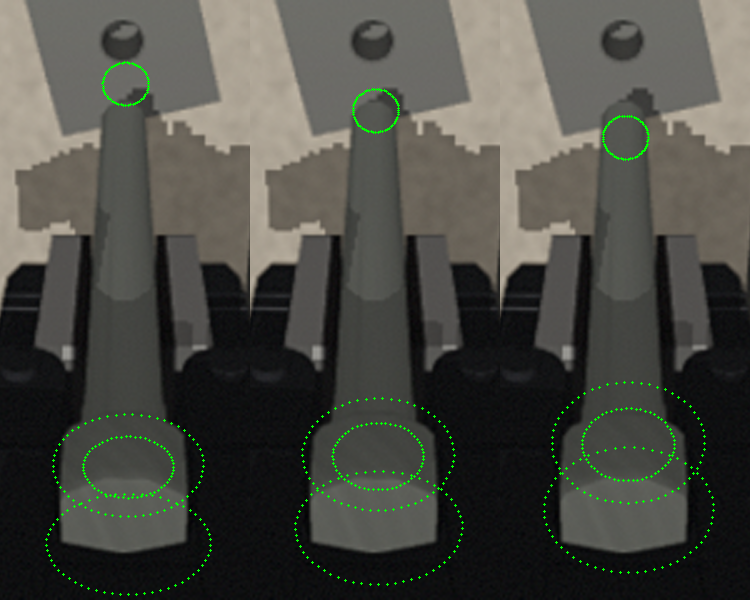

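Nothing is wrong with the grasp. The black palm hides part of the head in the wrist view, and the tip at (300,238) fits an upright rod with no slip. Moving over the stand hole.

>>> arm_command:
  targets: "15 18 -10 0 0 0; 27 31 0 0 0 0; 30 35 0 0 0 0; 30 35 0 0 0 0; 22 26 0 0 0 0"

```text
clock: 7.4
position: [0.5674, -0.1098, 0.2178]
ee_rot: [1.0, -0.001, -0.001, -0.0]
ft_force: [0.0, 1.7, -1.0]
grip_width: 0.128
```

>>> arm_command:
  targets: "14 16 0 0 0 0; 0 0 0 0 0 0; 0 0 15 0 0 0; 0 0 0 0 0 0; 0 0 0 0 0 0"

```text
clock: 8.02
position: [0.5806, -0.1235, 0.2043]
ee_rot: [1.0, 0.0, -0.0, 0.0]
ft_force: [0.0, -0.5, -1.6]
grip_width: 0.131
```

Run:
```python
from h import *
np.set_printoptions(precision=4,suppress=True)
c=cam("wrist"); save(c,"w5");o=manip.get_obs(); p=o["position"]; print(p,o["ft_force"],o["torque"], o["ee_rot"])
overlay(c,[p[0]-.0014,p[1],p[2]+.011-.107],[0,0,1],.15,.006,True,260,160,120,130,4.5,"w5a")
c2=cam("wrist"); print(manip.get_obs()["position"])
```

```text
[ 0.5808 -0.1237  0.2046] [-1.0167 -0.5857 -1.3459] [-0.0086 -0.0082 -0.0132] [1.     0.0002 0.0001 0.0001]
[ 0.581  -0.1238  0.2047]
```

View pics/w5a.png

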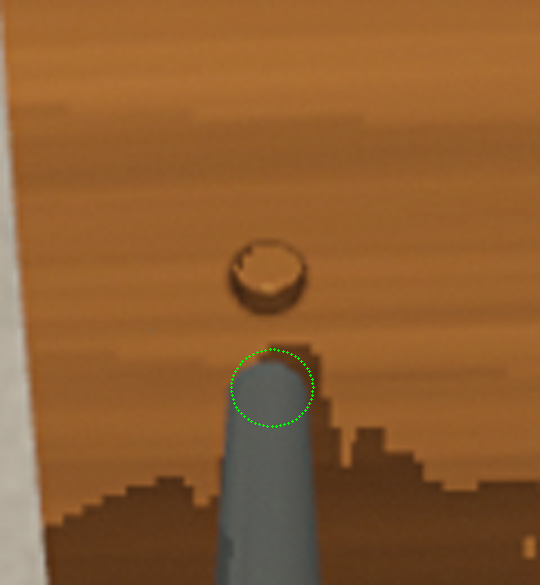

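Run:
```python
from h import *
np.set_printoptions(precision=4,suppress=True)
c=cam("wrist"); p=manip.get_obs()["position"]
S=4.5; 
h=at_z(c,260+267.5/S-.5,160+277/S-.5,.05,True); print("hole",h, "rel", h-p)
zt=p[2]+.011-.107
t=at_z(c,260+268.5/S-.5,160+(360)/S-.5,zt,True); print("tip far edge",t,"center",t-[.005,0,0]-p)
```

```text
hole [ 0.5799 -0.1234  0.05  ] rel [-0.0012  0.0005 -0.1547]
tip far edge [ 0.5841 -0.1235  0.1087] center [-0.0019  0.0004 -0.096 ]
```

>>> arm_command:
  targets: "1 0 15 0 0 0; 0 0 20 0 0 0; 0 0 13 0 0 0; 0 0 0 0 0 0; 0 0 0 0 0 0"

```text
clock: 8.8
position: [0.5822, -0.1241, 0.1566]
ee_rot: [1.0, -0.0, 0.0, 0.0]
ft_force: [-0.7, -0.4, -0.8]
grip_width: 0.124
```

Run:
```python
from h import *
np.set_printoptions(precision=4,suppress=True)
c=cam("wrist"); save(c,"w6");o=manip.get_obs(); p=o["position"]; print(p,o["ft_force"],o["torque"])
overlay(c,[p[0]-.0019,p[1]+.0004,p[2]+.011-.107],[0,0,1],.15,.005,True,260,160,120,130,4.5,"w6a")
```

```text
[ 0.5824 -0.1241  0.1569] [ 0.0696 -0.1216 -1.8691] [-0.0152 -0.0169  0.0251]
```

View pics/w6a.png

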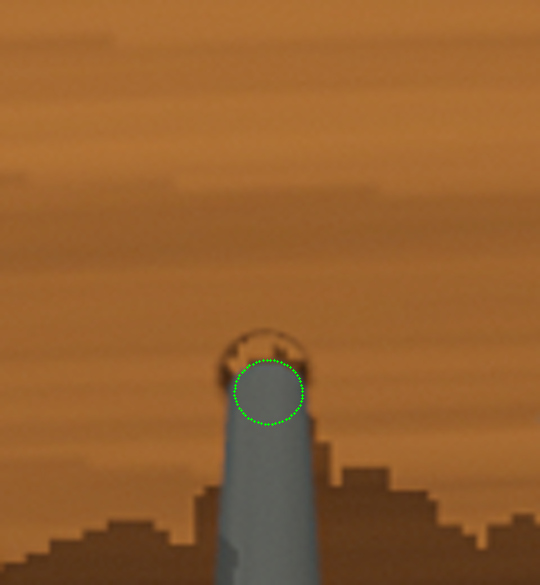

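Run:
```python
from h import *
np.set_printoptions(precision=4,suppress=True)
c=cam("wrist"); p=manip.get_obs()["position"]; S=4.5
hf=at_z(c,260+265/S-.5,160+329/S-.5,.05,True); print("hole", hf-[.0068,0,0], hf-[.0068,0,0]-p)
for P in ([.5800,-.1237],[.5795,-.1235],[.5803,-.124]):
    overlay(c,[P[0],P[1],.05],[0,0,1],.0001,.0068,True,260,160,120,130,4.5,"w6b_%d"%(P[0]*1e4),head=False)
cv2.imwrite("pics/w6b.png",np.hstack([cv2.imread("pics/w6b_%d.png"%k)[300:460,150:380] for k in (5795,5800,5803)]))
```

```text
hole [ 0.58   -0.1232  0.05  ] [-0.0024  0.0009 -0.107 ]
```

View pics/w6b.png

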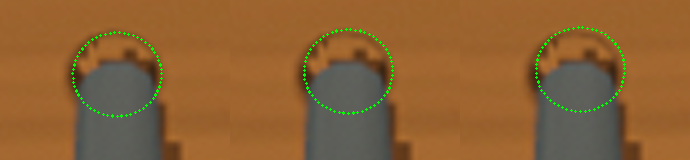

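>>> arm_command:
  targets: "-0.5 -0.5 5 0 0 0; 0 0 4 0 0 0; 0 0 4 0 0 0; 0 0 2 0 0 0; 0 0 0 0 0 0"

```text
clock: 9.52
position: [0.5814, -0.1236, 0.1411]
ee_rot: [1.0, -0.0, -0.0, -0.0]
ft_force: [-0.2, 0.2, -0.9]
grip_width: 0.128
```

>>> arm_command:
  targets: "0 0 3 0 0 0; 0 0 3 0 0 0; 0 0 2 0 0 0; 0 0 0 0 0 0"

```text
clock: 10.02
position: [0.5813, -0.1236, 0.1331]
ee_rot: [1.0, -0.0, -0.0, -0.0]
ft_force: [0.7, -0.0, -1.1]
grip_width: 0.125
```

>>> arm_command:
  targets: "0 0 1 0 0 0; 0 0 1 0 0 0; 0 0 0 0 0 0"

```text
clock: 10.4
position: [0.5814, -0.1236, 0.1312]
ee_rot: [1.0, -0.0, -0.0, 0.0]
ft_force: [0.1, 0.4, -1.3]
grip_width: 0.128
```

>>> arm_command:
  targets: "0 0 1 0 0 0; 0 0 0 0 0 0"

```text
clock: 10.65
position: [0.5814, -0.1236, 0.1302]
ee_rot: [1.0, -0.0, -0.0, 0.0]
ft_force: [0.2, -0.1, -0.4]
grip_width: 0.13
```

>>> arm_command:
  targets: "0 0 1 0 0 0; 0 0 0 0 0 0"

```text
clock: 10.9
position: [0.5817, -0.1236, 0.13]
ee_rot: [1.0, -0.0, 0.0, 0.0]
ft_force: [-1.9, -0.2, 4.6]
grip_width: 0.127
```

>>> arm_command:
  targets: "0 0 1 0 0 0; 0 0 0 0 0 0"

```text
clock: 11.15
position: [0.5821, -0.1236, 0.1299]
ee_rot: [1.0, -0.0, 0.001, 0.0]
ft_force: [-3.6, 0.3, 12.1]
grip_width: 0.129
```

>>> arm_command:
  targets: "0 0 1 0 0 0; 0 0 0 0 0 0"

```text
clock: 11.4
position: [0.5827, -0.1236, 0.1298]
ee_rot: [1.0, -0.0, 0.002, 0.0]
ft_force: [-4.7, 1.0, 16.5]
grip_width: 0.136
```

The rod met a hard floor at TCP z 0.130, which puts the tip at 0.034, 16 mm below the mouth, and the force rose to 5–16 N. So the hole is shallow and the short post is the right one. Retracting and taking the rod back to its holder.

>>> arm_command:
  targets: "0 0 -4 0 0 0; 0 0 -10 0 0 0; 0 0 -20 0 0 0; 0 0 -30 0 0 0; 0 0 -24 0 0 0"

```text
clock: 12.02
position: [0.5818, -0.1235, 0.2178]
ee_rot: [1.0, -0.0, 0.001, 0.0]
ft_force: [0.1, 0.8, -1.8]
grip_width: 0.133
```

>>> arm_command:
  targets: "-14 -16 0 0 0 0; -27 -31 0 0 0 0; -30 -35 0 0 0 0; -30 -35 0 0 0 0; -22 -27 0 0 0 0"

```text
clock: 12.65
position: [0.4576, 0.0221, 0.2165]
ee_rot: [1.0, 0.001, 0.001, 0.0]
ft_force: [0.4, -0.0, -0.5]
grip_width: 0.125
```

>>> arm_command:
  targets: "-14 -16 0 0 0 0; 0 0 15 0 0 0; 0 0 0 0 0 0; 0 0 0 0 0 0"

```text
clock: 13.15
position: [0.4449, 0.0357, 0.2002]
ee_rot: [1.0, -0.001, -0.0, -0.0]
ft_force: [0.3, -0.5, -1.5]
grip_width: 0.13
```

Run:
```python
from h import *
np.set_printoptions(precision=4,suppress=True)
c=cam("wrist"); save(c,"w7");o=manip.get_obs(); p=o["position"]; print(p,o["ft_force"],o["torque"])
overlay(c,[p[0]-.0019,p[1]+.0004,p[2]+.011-.107],[0,0,1],.15,.005,True,260,160,120,130,4.5,"w7a")
```

```text
[0.4449 0.0359 0.2003] [-0.1787  0.4918 -1.6594] [-0.0188 -0.0085 -0.019 ]
```

View pics/w7a.png

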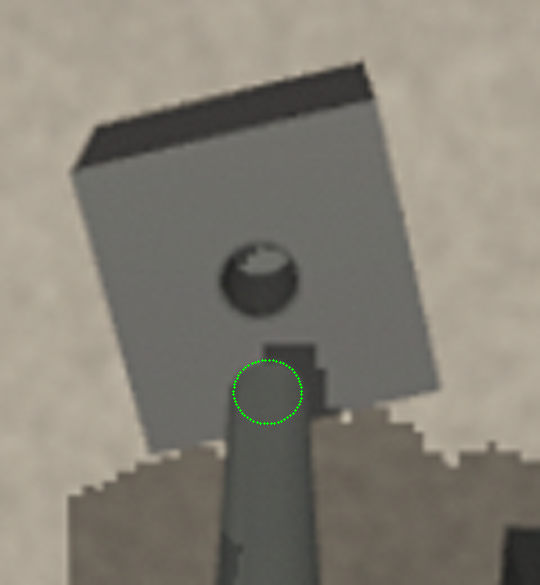

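Run:
```python
from h import *
np.set_printoptions(precision=4,suppress=True)
c=cam("wrist"); p=manip.get_obs()["position"]; S=4.5
h=at_z(c,260+259.5/S-.5,160+279.5/S-.5,.045,True); print(h,h-p,"tip must move",h[:2]-p[:2]-[-.0019,.0004])
```

```text
[0.443  0.0378 0.045 ] [-0.0019  0.0018 -0.1554] tip must move [0.     0.0014]
```

>>> arm_command:
  targets: "0 -1.5 15 0 0 0; 0 0 20 0 0 0; 0 0 10 0 0 0; 0 0 0 0 0 0; 0 0 0 0 0 0"

```text
clock: 13.88
position: [0.4449, 0.038, 0.1558]
ee_rot: [1.0, -0.0, 0.0, -0.0]
ft_force: [-0.6, -0.1, -0.9]
grip_width: 0.128
```

Run:
```python
from h import *
np.set_printoptions(precision=4,suppress=True)
c=cam("wrist"); save(c,"w8");o=manip.get_obs(); p=o["position"]; print(p,o["ft_force"])
overlay(c,[p[0]-.0019,p[1]+.0004,p[2]+.011-.107],[0,0,1],.15,.005,True,260,160,120,130,4.5,"w8a")
overlay(c,[.443,.0376,.045],[0,0,1],.0001,.0068,True,260,160,120,130,4.5,"w8b",head=False)
cv2.imwrite("pics/w8c.png",np.hstack([cv2.imread("pics/w8%s.png"%k)[250:500,100:450] for k in "ab"]))
```

```text
[0.4449 0.038  0.1559] [-0.0151 -0.0107 -1.7332]
```

View pics/w8c.png

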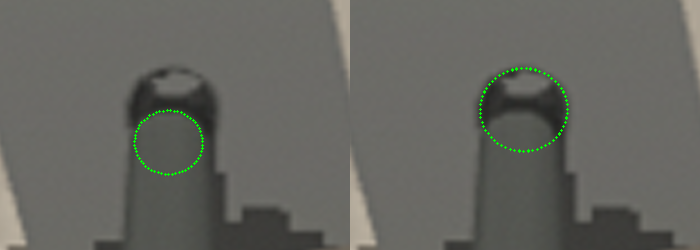

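>>> arm_command:
  targets: "0 0.5 8 0 0 0; 0 0 6 0 0 0; 0 0 5 0 0 0; 0 0 3 0 0 0; 0 0 0 0 0 0"

```text
clock: 14.55
position: [0.4443, 0.0374, 0.1331]
ee_rot: [1.0, -0.0, -0.0, -0.0]
ft_force: [0.1, -0.0, -1.0]
grip_width: 0.126
```

Inside the hole by 8 mm with no force. I'll continue to the bottom.

>>> arm_command:
  targets: "0 0 5 0 0 0; 0 0 5 0 0 0; 0 0 5 0 0 0; 0 0 4 0 0 0; 0 0 0 0 0 0"

```text
clock: 15.18
position: [0.4443, 0.0374, 0.114]
ee_rot: [1.0, -0.0, -0.0, -0.0]
ft_force: [-1.4, 0.4, -1.2]
grip_width: 0.129
```

>>> arm_command:
  targets: "0 0 1 0 0 0; 0 0 1 0 0 0; 0 0 1 0 0 0; 0 0 0 0 0 0"

```text
clock: 15.68
position: [0.4445, 0.0374, 0.1113]
ee_rot: [1.0, -0.0, -0.0, 0.0]
ft_force: [-0.4, -0.4, -1.4]
grip_width: 0.131
```

>>> arm_command:
  targets: "0 0 1 0 0 0; 0 0 0 0 0 0"

```text
clock: 15.92
position: [0.4452, 0.0374, 0.111]
ee_rot: [1.0, -0.0, 0.001, 0.0]
ft_force: [0.4, 0.2, 5.2]
grip_width: 0.131
```

>>> arm_command:
  targets: "0 0 0.5 0 0 0; 0 0 0 0 0 0"

```text
clock: 16.18
position: [0.4455, 0.0374, 0.1109]
ee_rot: [1.0, -0.0, 0.001, 0.0]
ft_force: [-1.9, -0.5, 10.5]
grip_width: 0.129
```

>>> arm_command:
  targets: "0 0 -1 0 0 0; 0 0 0 0 0 0; 0 0 0 0 0 0; 0 0 0 0 0 0; 0 0 0 0 0 0"
  grip: 45

```text
clock: 16.8
position: [0.4445, 0.0374, 0.1107]
ee_rot: [1.0, -0.0, -0.0, 0.0]
ft_force: [0.3, 1.1, -0.3]
grip_width: 0.527
```

>>> arm_command:
  targets: "0 0 -40 0 0 0; 0 0 -50 0 0 0; 0 0 -50 0 0 0; 0 0 -20 0 0 0; 0 0 0 0 0 0"

```text
clock: 17.42
position: [0.4452, 0.0375, 0.272]
ee_rot: [1.0, -0.0, 0.001, 0.0]
ft_force: [-0.6, 0.5, -1.5]
grip_width: 0.526
```

Run:
```python
from h import *
np.set_printoptions(precision=4,suppress=True)
c=cam("wrist"); save(c,"w9");o=manip.get_obs(); print(o["clock"],o["position"],o["ft_force"],o["grip_width"])
overlay(c,[.4432,.0374,.015],[0,0,1],.15,.006,True,220,120,200,180,3.3,"w9a")
```

```text
17.475 [0.4445 0.0374 0.2706] [ 0.3359 -0.1462  0.1743] 0.528885054891781
```

View pics/w9a.png

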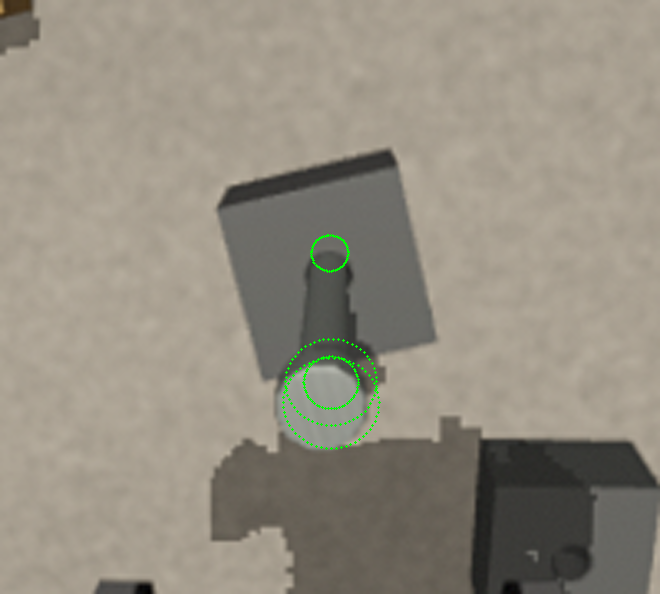

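The rod is back and fully seated: the head sits at about (318,242) in the full wrist view, within roughly 1 mm of the prediction. Next is the short post.

>>> arm_command:
  targets: "10 -40 0 0 0 0; 16 -56 0 0 0 0; 16 -56 0 0 0 0; 16 -56 0 0 0 0; 12 -40 0 0 0 0"

```text
clock: 18.1
position: [0.514, 0.2878, 0.2687]
ee_rot: [1.0, 0.001, -0.001, -0.0]
ft_force: [-0.3, -0.4, 0.0]
grip_width: 0.527
```

>>> arm_command:
  targets: "7 -17 0 0 0 0; 0 0 30 0 0 0; 0 0 40 0 0 0; 0 0 0 0 0 0; 0 0 0 0 0 0"

```text
clock: 18.73
position: [0.5216, 0.3027, 0.2015]
ee_rot: [1.0, 0.0, -0.0, -0.0]
ft_force: [-0.8, 0.5, 0.2]
grip_width: 0.529
```

Run:
```python
from h import *
np.set_printoptions(precision=4,suppress=True)
c=cam("wrist"); save(c,"w10");o=manip.get_obs(); p=o["position"]; print(p,o["ft_force"],o["joint_pos"])
print(proj(c,[.5212,.3027,.101],True),proj(c,[.5342,.2391,.113],True))
```

```text
[0.5219 0.3029 0.2021] [0.4472 0.1717 0.2067] [ 0.054   0.432  -0.8498  1.5384  0.3309  1.3199 -2.4032]
[319.794  242.2159] [418.2853 229.3646]
```

View pics/w10.png

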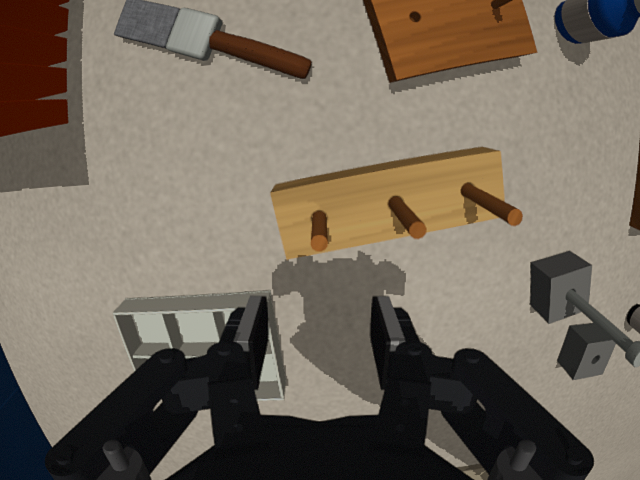

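The short post's top shows at (319,242), right where predicted, and the order from right to left is long, middle, short. Descending and gripping.

>>> arm_command:
  targets: "0 0 45 0 0 0; 0 0 45 0 0 0; 0 0 30 0 0 0; 0 0 15 0 0 0; 0 0 0 0 0 0"

```text
clock: 19.4
position: [0.5218, 0.3026, 0.0662]
ee_rot: [1.0, -0.0, 0.0, -0.0]
ft_force: [0.2, 0.9, -0.3]
grip_width: 0.526
```

>>> arm_command:
  targets: "0 0 0 0 0 0; 0 0 0 0 0 0; 0 0 0 0 0 0; 0 0 0 0 0 0; 0 0 0 0 0 0"
  grip: 5

```text
clock: 20.02
position: [0.5224, 0.3029, 0.0672]
ee_rot: [1.0, -0.0, 0.001, -0.0]
ft_force: [-1.0, -0.6, 7.0]
grip_width: 0.128
```

>>> arm_command:
  targets: "0 0 -10 0 0 0; 0 0 -20 0 0 0; 0 0 -30 0 0 0; 0 0 -40 0 0 0; 0 0 0 0 0 0"

```text
clock: 20.65
position: [0.5228, 0.3037, 0.1704]
ee_rot: [1.0, -0.0, 0.003, -0.001]
ft_force: [-0.3, 1.0, -1.0]
grip_width: 0.124
```

>>> arm_command:
  targets: "0 0 -20 0 0 0; 0 0 0 0 0 0"

```text
clock: 20.9
position: [0.522, 0.3029, 0.1875]
ee_rot: [1.0, -0.0, 0.001, -0.0]
ft_force: [-0.1, -0.0, 0.2]
grip_width: 0.128
```

Run:
```python
from h import *
np.set_printoptions(precision=4,suppress=True)
c=cam("wrist"); save(c,"w11");o=manip.get_obs(); p=o["position"]; print(p,o["ft_force"],o["grip_width"])
overlay(c,[p[0]-.001,p[1],p[2]-.042],[0,0,1],.076,.006,True,220,180,200,180,3.3,"w11a",head=False)
```

```text
[0.5217 0.3025 0.1864] [ 0.1071 -0.2994 -0.9948] 0.12653307479427756
```

View pics/w11a.png

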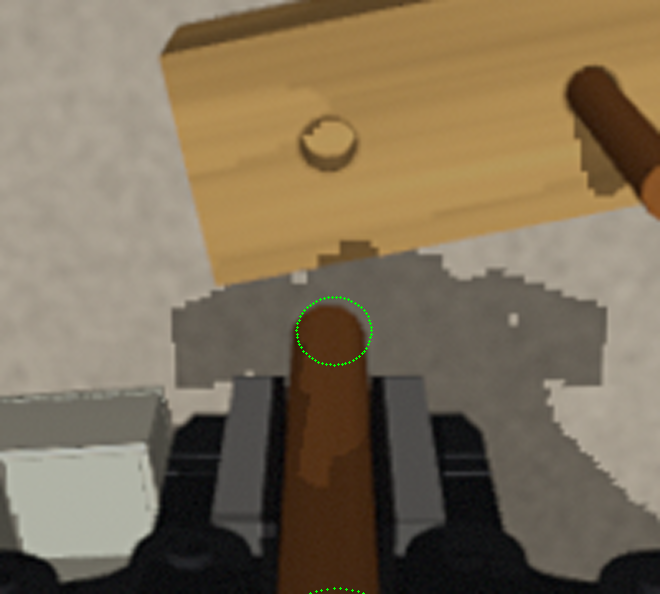

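Run:
```python
from h import *
np.set_printoptions(precision=4,suppress=True)
c=cam("wrist"); p=manip.get_obs()["position"]; S=3.3
t=at_z(c,220+329.5/S-.5,180+304/S-.5,p[2]-.042,True); tip=t-[.005,0,0]-p; print("tip rel",tip); print("target", np.array([.5799,-.1234])-tip[:2], p)
```

```text
tip rel [-0.0012  0.0006 -0.042 ]
target [ 0.5811 -0.124 ] [0.5215 0.3023 0.1857]
```

>>> arm_command:
  targets: "4 30 -20 0 0 0; 7 50 0 0 0 0; 8 58 0 0 0 0; 8 58 0 0 0 0; 8 58 0 0 0 0"

```text
clock: 21.62
position: [0.5561, 0.0463, 0.2051]
ee_rot: [1.0, -0.0, -0.001, 0.0]
ft_force: [1.3, -0.2, 0.1]
grip_width: 0.129
```

>>> arm_command:
  targets: "8 58 0 0 0 0; 8 58 0 0 0 0; 5.5 40 0 0 0 0; 3 16 0 0 0 0; 0 0 0 0 0 0"

```text
clock: 22.25
position: [0.5808, -0.1237, 0.2051]
ee_rot: [1.0, -0.001, -0.0, -0.0]
ft_force: [-0.6, 0.6, 0.0]
grip_width: 0.127
```

>>> arm_command:
  targets: "0 0 30 0 0 0; 0 0 40 0 0 0; 0 0 15 0 0 0; 0 0 0 0 0 0; 0 0 0 0 0 0"

```text
clock: 22.88
position: [0.5819, -0.123, 0.1224]
ee_rot: [1.0, 0.0, 0.001, 0.0]
ft_force: [-1.7, -0.4, -0.2]
grip_width: 0.125
```

Run:
```python
from h import *
np.set_printoptions(precision=4,suppress=True)
c=cam("wrist"); save(c,"w12");o=manip.get_obs(); p=o["position"]; print(p,o["ft_force"],o["grip_width"])
overlay(c,[p[0]-.0012,p[1]+.0006,p[2]-.042],[0,0,1],.076,.005,True,260,170,120,150,4,"w12a",head=False)
overlay(c,[.5799,-.1234,.05],[0,0,1],.0001,.0068,True,260,170,120,150,4,"w12b",head=False)
cv2.imwrite("pics/w12c.png",np.hstack([cv2.imread("pics/w12%s.png"%k)[:,60:420] for k in "ab"]))
```

```text
[ 0.5819 -0.1233  0.1224] [1.0125 0.6556 0.2013] 0.13077522574472278
```

View pics/w12c.png

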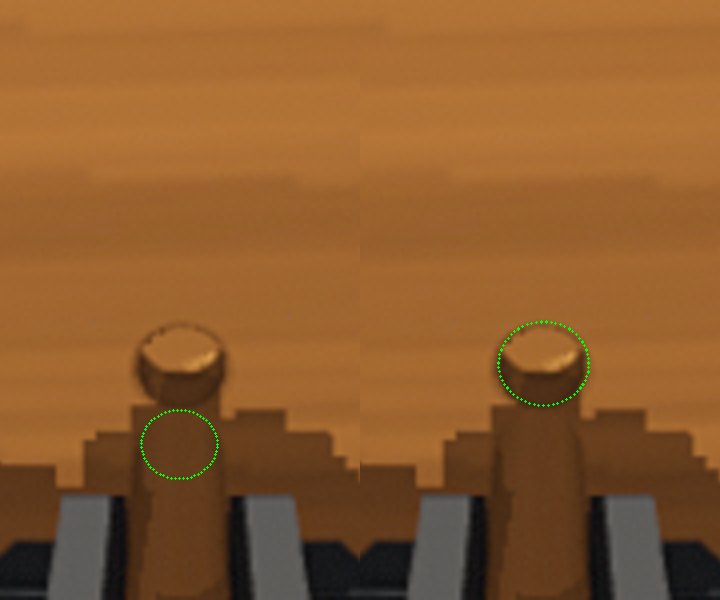

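>>> arm_command:
  targets: "-1 0.5 10 0 0 0; 0 0 10 0 0 0; 0 0 5 0 0 0; 0 0 0 0 0 0; 0 0 0 0 0 0"

```text
clock: 23.55
position: [0.5801, -0.1241, 0.096]
ee_rot: [1.0, -0.0, 0.0, 0.0]
ft_force: [-0.3, 0.4, 0.7]
grip_width: 0.135
```

Run:
```python
from h import *
np.set_printoptions(precision=4,suppress=True)
c=cam("wrist"); save(c,"w13");o=manip.get_obs(); p=o["position"]; print(p,o["ft_force"],o["grip_width"])
overlay(c,[p[0]-.0012,p[1]+.0006,p[2]-.042],[0,0,1],.076,.005,True,260,170,120,150,4,"w13a",head=False)
overlay(c,[.5799,-.1234,.05],[0,0,1],.0001,.0068,True,260,170,120,150,4,"w13b",head=False)
a=np.hstack([cv2.imread("pics/w13%s.png"%k)[:,60:420] for k in "ab"]); cv2.imwrite("pics/w13c.png",cv2.convertScaleAbs(a,alpha=1.5))
```

```text
[ 0.5802 -0.1241  0.0961] [-0.0697  0.4272  0.1561] 0.12545050542459252
```

View pics/w13c.png

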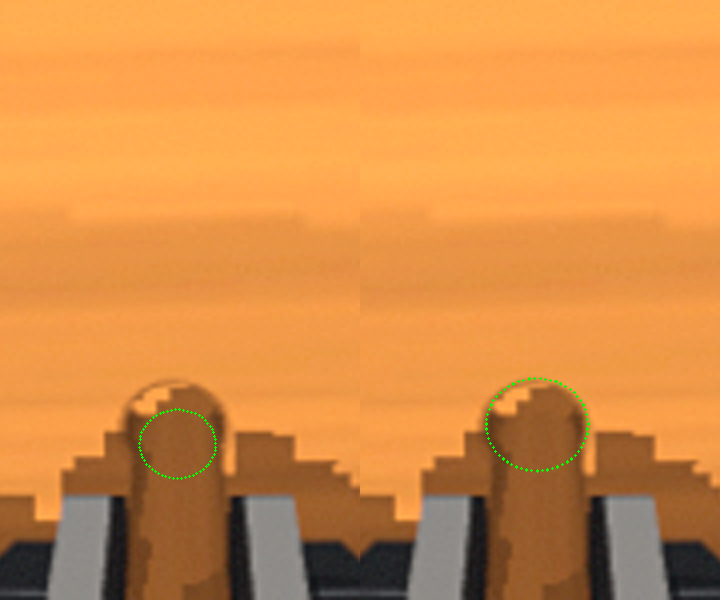

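>>> arm_command:
  targets: "0.7 -0.3 2 0 0 0; 0 0 3 0 0 0; 0 0 3 0 0 0; 0 0 0 0 0 0"

```text
clock: 24.1
position: [0.5804, -0.1238, 0.0874]
ee_rot: [1.0, -0.0, -0.0, -0.0]
ft_force: [-0.7, -0.0, 0.4]
grip_width: 0.125
```

>>> arm_command:
  targets: "0 0 2 0 0 0; 0 0 2 0 0 0; 0 0 0 0 0 0"

```text
clock: 24.48
position: [0.5806, -0.1238, 0.0836]
ee_rot: [1.0, -0.0, -0.0, 0.0]
ft_force: [-0.0, -0.1, 0.1]
grip_width: 0.127
```

>>> arm_command:
  targets: "0 0 2 0 0 0; 0 0 2 0 0 0; 0 0 2 0 0 0; 0 0 0 0 0 0"

```text
clock: 24.98
position: [0.5805, -0.1238, 0.0776]
ee_rot: [1.0, -0.0, -0.0, -0.0]
ft_force: [0.8, -0.4, 0.2]
grip_width: 0.125
```

>>> arm_command:
  targets: "0 0 1 0 0 0; 0 0 0 0 0 0"

```text
clock: 25.22
position: [0.5807, -0.1238, 0.0768]
ee_rot: [1.0, -0.0, 0.0, 0.0]
ft_force: [0.0, 0.4, -0.6]
grip_width: 0.13
```

>>> arm_command:
  targets: "0 0 1 0 0 0; 0 0 0 0 0 0"

```text
clock: 25.48
position: [0.5809, -0.1238, 0.0762]
ee_rot: [1.0, -0.0, 0.0, 0.0]
ft_force: [-1.2, 0.1, 4.0]
grip_width: 0.126
```

The post bottomed at TCP z 0.076, the same floor height the rod found. Releasing.

>>> arm_command:
  targets: "0 0 0.5 0 0 0; 0 0 0 0 0 0"

```text
clock: 25.72
position: [0.581, -0.1238, 0.0762]
ee_rot: [1.0, -0.0, 0.0, 0.0]
ft_force: [-2.8, 0.0, 8.7]
grip_width: 0.124
```

>>> arm_command:
  targets: "0 0 0 0 0 0; 0 0 0 0 0 0; 0 0 0 0 0 0; 0 0 0 0 0 0"
  grip: 45

```text
clock: 26.22
position: [0.5806, -0.1238, 0.0752]
ee_rot: [1.0, -0.0, -0.0, 0.0]
ft_force: [0.1, 0.1, 1.7]
grip_width: 0.527
```

>>> arm_command:
  targets: "0 0 -20 0 0 0; 0 0 -40 0 0 0; 0 0 -50 0 0 0; 0 0 -40 0 0 0; 0 0 0 0 0 0"

```text
clock: 26.85
position: [0.5824, -0.1235, 0.2303]
ee_rot: [1.0, 0.0, 0.003, 0.001]
ft_force: [-0.1, 0.1, -0.2]
grip_width: 0.528
```

Run:
```python
from h import *
np.set_printoptions(precision=4,suppress=True)
c=cam("wrist"); save(c,"w14");o=manip.get_obs(); print(o["clock"],o["position"],o["ft_force"],o["grip_width"])
s=cam("scene"); save(s,"s14"); t=cam("top"); save(t,"t14")
overlay(c,[.5798,-.1232,.034],[0,0,1],.076,.006,True,220,120,200,180,3.3,"w14a",head=False)
cv2.imwrite("pics/s14a.png",cv2.resize(s["frame"][190:350,190:470,::-1],None,fx=2.85,fy=2.85,interpolation=cv2.INTER_CUBIC))
```

```text
26.9 [ 0.5815 -0.1236  0.228 ] [-0.0566 -0.1948 -0.7218] 0.5260479644072853
```

View pics/w14.png

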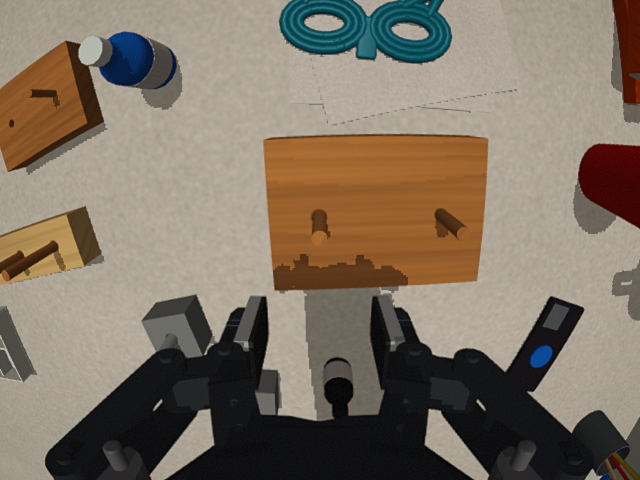

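View pics/w14a.png

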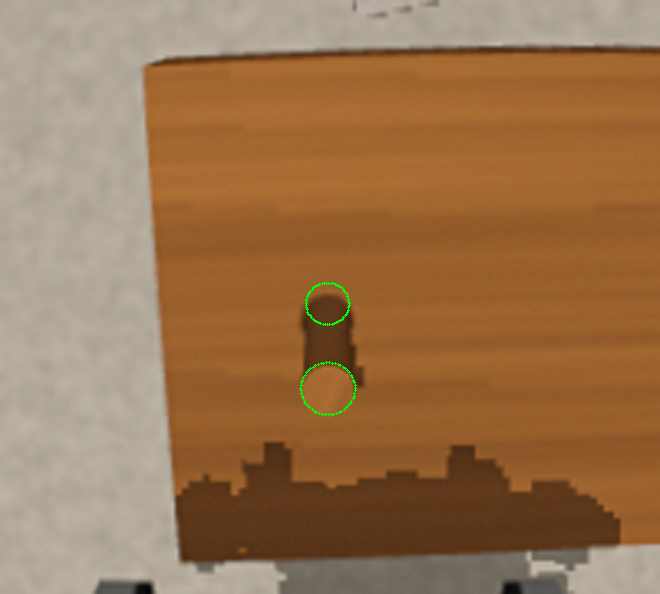

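View pics/s14a.png

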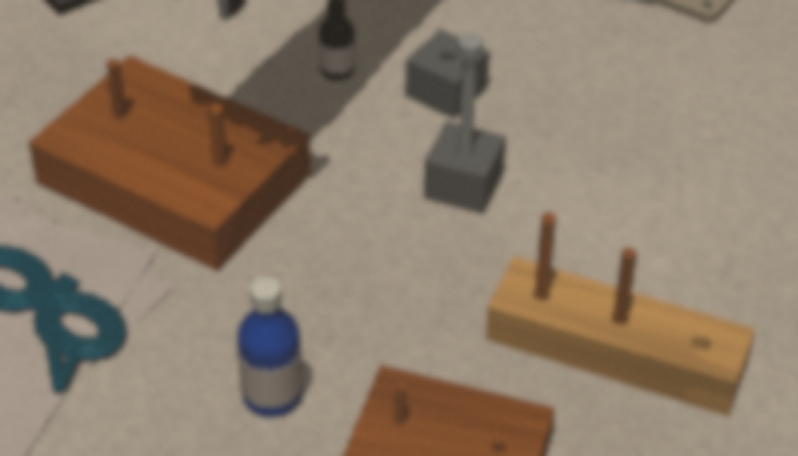

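The short post stands upright in the hole. Its top at (319,237) in the full wrist view matches the predicted 110 mm circle. The scene view shows the rod in its holder, the middle and long posts still in the rack, and the neighbouring things where they were. Handing in.

Run:
```python
from h import *
o=manip.get_obs(); print(o["clock"],o["ft_force"]); print(manip.hand_in())
```

```text
27.0 [-0.91918255  0.37787676 -0.66751496]
the job is handed in; nothing more can be done
None
```

The job is done and handed in at 27 s of the 72 s limit; no verdict was given.

- **Probing:** I lowered the depth rod into the larger stand's hole. It met the floor 16 mm below the mouth and pressed there with up to about 16 N, so the hole is shallow.
- **Rod returned:** I put the rod back down to the height at which I first gripped it, then let go. A wrist picture showed its head about 1 mm from the expected spot.
- **Post placed:** The short post went gently into the hole and touched bottom at the same floor height. I pressed it with about 9 N before letting go.
- **Last checks:** The wrist picture showed the post upright, with its top matching the 110 mm height of the fixed post. The scene picture showed the rod in its holder, the middle and long posts still in the rack, and the neighbouring things in that view where they were. The gripper was clear of everything.
- **Disagreements:** The scene camera read up to about 6 mm away from the top and wrist cameras. It also made the held rod look slightly tilted, which the wrist picture did not show, so I used the wrist camera for the final alignment.

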